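Hold the bayonet sealing plug home in the white port

TASK

Close the open white port of the outdoor radio unit with the blue bayonet plug: set the plug in with its wing in line with the white ticks, push it down against the spring, and turn it a quarter turn clockwise (seen from above) to its stop, so that the wing lies in line with the green ticks. Keep pressing so that the plug's flange sits flush on the white collar, and finish like that, still gripping the wing and holding the plug down, because the spring lifts it as soon as it is let go. Leave the mug, the screwdriver and the router where they are.

Things in the scene. Friction and masses are not known exactly. Their poses are not given: they have to be found in the camera images.
- plug: Blue bayonet plug, about 90 g, loose, standing upright on the desk. Origin: centre of its foot; z up along its axis. Shaft 30 mm diameter, 30 mm long, 3 mm bevel at the foot. Two steel lugs on the shaft's +x and -x sides, in line with the wing: 7 mm wide, reaching 20 mm from the axis, 16 to 21 mm above the foot. A half turn about z makes no difference.
- plug_flange (a point): Centre of the underside of the plug's flange, 30 mm above the foot; axes as the plug's. The flange is 48 mm in diameter, 6 mm thick.
- plug_wing (a point): Middle of the plug's wing grip, 49 mm above the foot, axes as the plug's. The wing stands on the flange, 26 mm high (36 to 62 mm above the foot), 44 mm long along x, 14 mm thick along y: grip it across y.
- port_unit: Dark case, 120 x 120 mm, 45 mm high, fixed to the desk, with a white round collar (50 mm outside diameter) on top, its rim 81 mm above the desk: the open port. Origin: centre of the case's underside, z up. White ticks on the case beside the collar, along its x, mark the entry gaps; green ticks along its y mark the locked position.
- port_mouth (a point): Centre of the open port's rim, 81 mm above the desk, z up, axes as the case's. Inside, an inward lip 5 mm thick with a 33 mm bore and two gaps for the lugs, along +x and -x, 10.5 mm wide. Fully home, the plug's flange rests on the rim.
- port_lip (a point): Centre of the lip's underside, 5 mm below the rim. Under it the lugs turn clockwise only (seen from above), about 90 deg, to a stop. They are under the lip, free to turn, once the flange is less than 4 mm above the rim. A plug let go after the turn is lifted by the spring until its flange is 4 mm above the rim.
- port_plunger (a joint): Spring plunger in the open port, its top 18 mm below the rim when free, where the plug's foot meets it. Value: m pressed down, 0 = free, 0.012 = plug fully home. Pushes up with 2.1 N at 0 and 10.5 N at 0.012 (700 N/m).
- closed_unit: The same dark case, fixed, with a black collar and a grey plug already locked in it (its grey wing reaches 113 mm above the desk). Not to be used. Origin: centre of its underside.
- mug: White mug, 76 mm diameter, 90 mm high, loose bystander. Origin: centre of its underside.
- screwdriver: Yellow-handled screwdriver lying flat on the desk, about 200 mm long, loose bystander. Origin: under its middle.
- router: Black desktop router, 110 x 190 x 30 mm, loose bystander. Origin: centre of its underside.
Not all that is in view belongs to the job. Leave any red or yellow look-alike of the port_unit alone.

How it is judged:
On the way, in this order (a step that is already met when the one before it is completed fails the run):
1. the plug is lifted clear of the desk (height (world z) of plug above 0.03 m and contact force between the fingers and plug above 0.5 N), for 0.1 s.
2. the plug is in the port with its lugs in the gaps, not yet turned (horizontal distance between plug_flange and port_mouth below 0.004 m and z of plug_flange in the frame of port_mouth below 0.011 m and angle between the x axis of plug and the x axis of port_mouth, either way round below 0.35 rad), for 0.05 s.
3. the plug is turned under the lip (horizontal distance between plug_flange and port_mouth below 0.004 m and z of plug_flange in the frame of port_mouth below 0.006 m and angle between the x axis of plug and the x axis of port_mouth, either way round above 1.3 rad), for 0.1 s.
At the end, for the whole second after the job is handed in: The plug sits in the white port, its axis within 4 mm of the port's and within 0.08 rad of upright, turned at least 1.3 rad from the entry line, its flange held less than 2 mm above the rim (plunger pressed more than 9.5 mm), still, and gripped by the fingers with more than 1 N (horizontal distance between plug_flange and port_mouth below 0.004 m and z of plug_flange in the frame of port_mouth below 0.002 m and angle between the x axis of plug and the x axis of port_mouth, either way round above 1.3 rad and angle between plug's own z axis and vertical below 0.08 rad and value of joint port_plunger above 0.0095 m and contact force between the fingers and plug above 1 N and linear speed of plug below 0.01 m/s); the arm keeps its last pose, push and grip.
It fails at once if the mug is pushed more than 3 cm away (distance of mug from where it was at the start of the episode above 0.03 m).
It fails at once if the screwdriver is pushed more than 3 cm away (distance of screwdriver from where it was at the start of the episode above 0.03 m).
It fails at once if the router is pushed more than 3 cm away (distance of router from where it was at the start of the episode above 0.03 m).
It also fails if it takes over 42 s, if anything falls off the work surface, if the arm or the gripper's body presses on something with over 40 N, if the wrist force passes 120 N, or if a joint passes its speed limit or range.

ROBOT

A 6-joint arm with a two-finger parallel gripper is mounted at the origin on the work surface. World frame = base frame: x ahead of the robot, y to its left, z up, the work surface at z = 0. Lengths are in m, angles in rad, forces in N, time in s.
With the tool pointing down it reaches from about 0.25 to 0.775 m from the base axis. Payload 4 kg.
Tool frame: the origin (TCP) lies at the very end of the fingers, on their centre line; the grasp point (between the pads) lies 19 mm behind it; z points along the fingers, y is the line along which they close (so a half turn about z gives the same grasp; the last joint's range is limited). The gripper opens to 94 mm and grips with 3 to 60 N. Pads are 16 mm wide; open, the fingers measure 119 mm over their backs; the gripper's body (75 mm by 177 mm) begins 78 mm behind the grasp point.
Start: joints at [1.208, 0.087, 1.371, -0, 1.684, -0.103], TCP at [0.141, 0.532, 0.206] pointing down, gripper open.
Joint ranges: [-3.1, 3.1], [-0.76, 2.03], [0.27, 2.55], [-1.08, 4.22], [0.17, 2.65], [-2.57, 2.57]. Speed limits (rad/s): [2.79, 2.79, 3.14, 3.14, 3.14, 3.14].

INTERFACE

Orientations are given as a unit quaternion [x, y, z, w].
In Python, from cell import * gives the robot as it stands. The module is installed in compiled form; this text tells all that it offers.
- The arm moves only by the tool step_arm, never from a script. Its arguments are lists of equal length, an entry for each row: "claw": the finger opening in cm, from 0 to 9.4; "dp": the shift along the tool's x, y, z in cm, a list of three; "yaw": the turn about the tool's z in rad. A call has exactly 10 rows; each row is the pose to reach, as a shift and turn from the pose commanded when the call began, along the tool's axes at that moment; what a row does not reach only later rows make up. A row lasts 1/8 s, in which the tool goes at most 62.5 mm and 10.7 degrees, less where a joint would pass 70% of its speed; a pose out of reach is approached as far as the arm can. A call with a gripper value outside its range is refused whole. The fingers move at their own pace and stop on an object; "newtons" is the grip in N (left out, the last holds). Time passes only in rows, so rows that repeat a pose let the fingers close, or fill a call up. It gives the time, the measured TCP pose, the force, the opening and the grip force at its end, in the units of the state.
- read_state(): the state, without advancing time (a new reading comes with each control period).
- snapshot(name): name is "side" or "top" or "wrist"; returns (picture, depth): 400x640x3 uint8, blue, green, red; 400x640 float32, m along the optical axis (not along the pixel's ray), 0 where there is no reading.
- camera_model(name): a dict with "mtx" (3x3 intrinsics, pixels), "k1" (the pictures are not rectified: a ray, as slopes to the right and down, at radius r is drawn at 1 + k1 r^2 times it, then the intrinsics apply), "R" (3x3) and "t" (3): a world point X has camera coordinates R X + t. Camera axes: x right, y down, z forward; pixel columns grow to the right and rows downward; lengths in m; the calibration is good to about 2 mm. A picture is of the moment at which its call begins: read the wrist's pose just before it. camera_model takes no time and is no camera call; for the wrist camera it gives the pose at the moment of the call.
- hand_in(): hands the job in; it is judged then, once.
The state is a dict: "time": time; "joint_pos": joint angles; "qd": joint speeds; "joint_efforts": joint torques, N m; "position": TCP position; "tool_rot": TCP orientation; "ft_force": force on the tool from outside, world axes, zero at the start; "moment": the same for the moment, N m; "opening": finger opening in m; "grasp_force": force on a finger pad.
Only numpy, scipy, OpenCV 4.12 (cv2) and the standard library are available. Lean on these libraries where they do the work, as an engineer would, in place of code of your own. Each camera call takes 0.05 s, during which the arm holds its last target. There are 200 camera calls.

## Working session

There is one attempt and no reset: what is moved stays moved. The work goes in short steps, Python scripts to look and compute and a tool call to move; the robot and the scene stay as the last step left them, time stands still between calls to the robot, and variables do not carry over. Pictures are saved under pics/ and viewed, at most 10 in all, crops included, and the job is handed in when it is done.

Besides the shell and the picture viewer there is one more tool, called after "Request:" in YAML: its name, and indented under it one key for each argument. step_arm: Moves the arm, as the interface text tells. Its arguments: {"type":"object","properties":{"claw":{"type":"array","items":{"type":"number"}},"dp":{"type":"array","items":{"type":"array","items":{"type":"number"}}},"yaw":{"type":"array","items":{"type":"number"}},"newtons":{"type":"number"}},"required":["claw","dp","yaw"]}

```bash
mkdir -p pics; cat > h.py <<'E'
from cell import *
import numpy as np, cv2
def ray(m,u,v):
    K=np.array(m["mtx"]);R=np.array(m["R"]);t=np.array(m["t"])
    d=np.array([(u-K[0,2])/K[0,0],(v-K[1,2])/K[1,1]]);s=d.copy()
    for _ in range(30): s=d/(1+m["k1"]*(s@s))
    return -R.T@t, R.T@np.array([s[0],s[1],1.0])
def atz(m,u,v,z):
    c,d=ray(m,u,v); return c+d*(z-c[2])/d[2]
def atd(m,u,v,D):
    c,d=ray(m,u,v); return c+d*D
def tri(obs):
    A=np.zeros((3,3));b=np.zeros(3)
    for m,u,v in obs:
        c,d=ray(m,u,v);d=d/np.linalg.norm(d);P=np.eye(3)-np.outer(d,d);A+=P;b+=P@c
    return np.linalg.solve(A,b)
E
python3 - <<'E'
from h import *
import pickle
S={}
for n in ["top","side","wrist"]:
    m=camera_model(n);p,d=snapshot(n);S[n]=(m,p,d);cv2.imwrite(f"pics/{n}0.png",p)
    print(n,np.round(-np.array(m["R"]).T@np.array(m["t"]),3),np.array(m["mtx"])[0,0])
pickle.dump(S,open("s0.pkl","wb"));s=read_state();print(s)
E
```

```text
top [0.449 0.012 1.251] 394.17185207110623
side [ 0.487 -0.743  0.809] 394.4339040579093
wrist [0.063 0.552 0.385] 333.14737590470514
{'time': 0.15, 'joint_pos': array([ 1.20790230e+00,  8.77697124e-02,  1.37188689e+00,  7.14572539e-06,
        1.68355145e+00, -1.03107706e-01]), 'qd': array([ 0.00032391, -0.00105519, -0.0035504 , -0.00027242, -0.00237074,
       -0.00138531]), 'joint_efforts': array([ 2.11630373e-03, -3.40644801e+01, -3.02792573e+01,  7.18612131e-02,
        3.05248692e-02, -1.26521609e-04]), 'position': array([0.14114384, 0.53116638, 0.20459176]), 'tool_rot': array([ 1.29527767e-01,  9.91575466e-01, -7.85056479e-04, -1.89951629e-04]), 'ft_force': array([ 0.60058551, -0.5066513 , -0.48527543]), 'moment': array([ 0.00443712, -0.01265009,  0.03145506]), 'grasp_force': 0.0, 'opening': 0.0940185696689328}
```

View pics/top0.png

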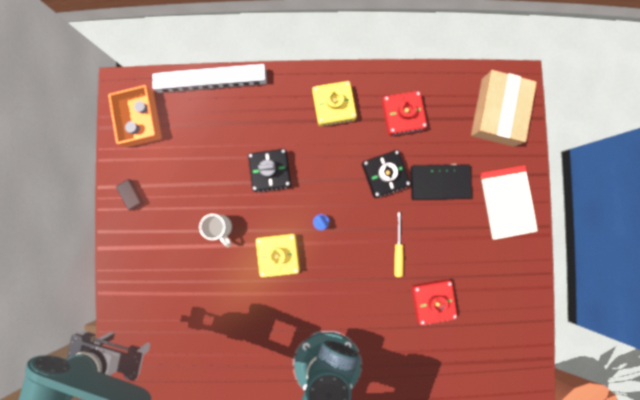

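View pics/side0.png

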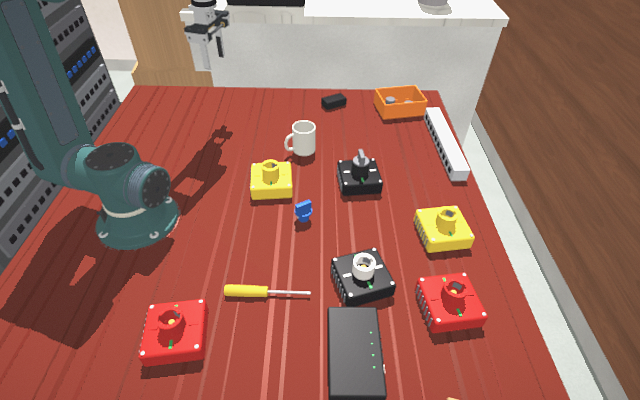

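The dark cases are top (388,173) and (268,170). The first has an open white collar, so it is the port; the second holds a grey plug. The red and yellow units are look-alikes. The blue plug is at top (321,222), side (304,211). I'll confirm in one enlarged mosaic.

```bash
python3 - <<'E'
from h import *
import pickle
S=pickle.load(open("s0.pkl","rb"))
T=S["top"][1];D=S["side"][1]
def c(p,u,v,w,h,k): return cv2.resize(p[v:v+h,u:u+w],None,fx=k,fy=k,interpolation=cv2.INTER_CUBIC)
a=np.hstack([c(T,360,147,57,50,7),c(T,300,200,57,50,7)])
b=np.hstack([c(D,325,242,80,70,5)[:, :399],c(D,275,185,80,70,5)[:, :399]])
cv2.imwrite("pics/m0.png",np.vstack([cv2.resize(a,(798,350)),b])[:600]if 0 else cv2.resize(np.vstack([a,b]) ,(798,700))[:600])
E
```

```text
(no output)
```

View pics/m0.png

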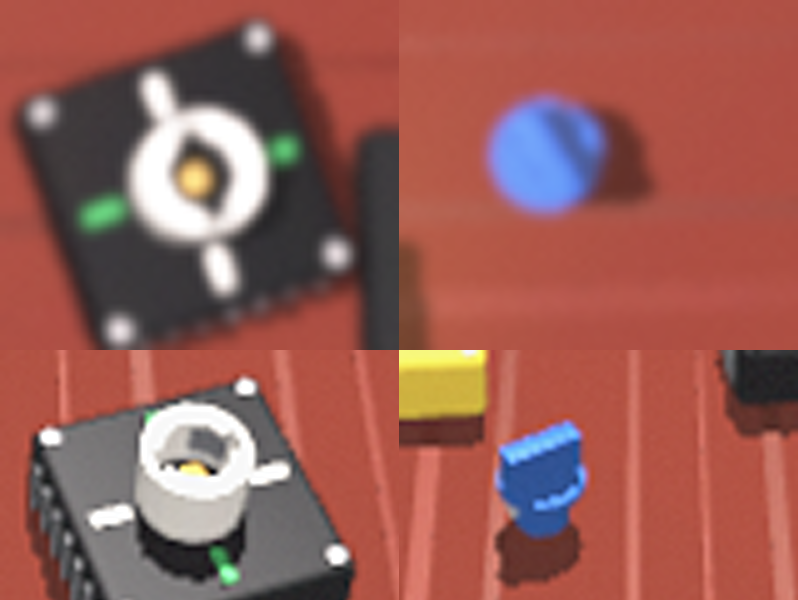

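The port has white ticks at top (382.4,160.6) and (391.4,185.6) and green ticks at (374.6,177.4) and (400.7,168.4), with its collar centre at (388.4,171.9). It is the only dark case with an open white collar. The plug's disc centre is at top (321.1,221.9), and its wing's top edge in the side view runs from (295.6,207) to (311,202).

```bash
python3 - <<'E'
from h import *
import pickle
S=pickle.load(open("s0.pkl","rb"))
mt,_,dt=S["top"];ms,_,ds=S["side"];mw=S["wrist"][0]
print("plug tri",tri([(mt,321.1,221.9),(ms,303.5,207.5)]), atz(mt,321.1,221.9,.05), atd(mt,321,222,dt[222,321]))
a,b=atz(ms,295.6,207.4,.062),atz(ms,311,202.4,.062);print("wing",a,b,np.arctan2(*(b-a)[[1,0]]))
print("port rim tri",tri([(mt,388.4,171.9),(ms,363.9,259.6+1)]),atz(mt,388.4,171.9,.081))
w=[atz(mt,*p,.045) for p in [(382.4,160.6),(391.4,185.6)]];g=[atz(mt,*p,.045) for p in [(374.6,177.4),(400.7,168.4)]]
for q in (w,g): print((q[0]+q[1])/2,np.arctan2(*(q[1]-q[0])[[1,0]]))
print("wrist optical axis",mw["R"][2],"img right",mw["R"][0])
E
```

```text
plug tri [0.4518035  0.00919721 0.04729849] [0.4499088  0.00912068 0.05      ] [0.4496096  0.00946499 0.06366209]
wing [ 0.43334858 -0.00525513  0.062     ] [0.47392056 0.01444552 0.062     ] 0.4520395221397394
port rim tri [ 0.59651294 -0.19475928  0.08425173] [ 0.59526345 -0.19524855  0.081     ]
[ 0.59617564 -0.19686926  0.045     ] -2.8249008421418713
[ 0.5967203  -0.19932006  0.045     ] -1.257016651944677
wrist optical axis [ 0.26639225 -0.07272975 -0.96111683] img right [ 0.25705778  0.96639421 -0.00188053]
```

Request:
step_arm:
  claw: [6,6,6,6,6,6,6,6,6,6]
  dp:
    - [-43.4,-42.5,0]
    - [-43.4,-42.5,0]
    - [-43.4,-42.5,0]
    - [-43.4,-42.5,0]
    - [-43.4,-42.5,0]
    - [-43.4,-42.5,0]
    - [-43.4,-42.5,3]
    - [-43.4,-42.5,5]
    - [-43.4,-42.5,5]
    - [-43.4,-42.5,5]
  yaw: [-0.71,-0.71,-0.71,-0.71,-0.71,-0.71,-0.71,-0.71,-0.71,-0.71]
  newtons: 25

```text
time: 1.4
position: [0.4465, 0.017, 0.1574]
tool_rot: [-0.223, 0.975, 0.0, 0.0]
ft_force: [0.7, 1.4, 0.7]
opening: 0.0603
grasp_force: 0.0
```

Request:
step_arm:
  claw: [6,6,6,6,6,6,6,6,6,6]
  dp:
    - [0,0,0]
    - [0,0,0]
    - [0,0,0]
    - [0,0,0]
    - [0,0,0]
    - [0,0,0]
    - [0,0,0]
    - [0,0,0]
    - [0,0,0]
    - [0,0,0]
  yaw: [0,0,0,0,0,0,0,0,0,0]

```text
time: 2.65
position: [0.4459, 0.0188, 0.1579]
tool_rot: [-0.223, 0.975, 0.0, 0.0]
ft_force: [0.4, 0.2, -0.7]
opening: 0.0602
grasp_force: 0.0
```

```bash
python3 - <<'E'
from h import *
import pickle
s=read_state();m=camera_model("wrist");p,d=snapshot("wrist");pickle.dump((m,p,d),open("w1.pkl","wb"));cv2.imwrite("pics/w1.png",p)
print(s["time"],s["position"],s["tool_rot"],s["joint_pos"],s["ft_force"])
E
```

```text
2.65 [0.44594777 0.01882921 0.15790852] [-2.23134907e-01  9.74787573e-01  3.81154419e-05  6.82835520e-06] [-8.50129916e-02 -1.32346710e-01  1.68004538e+00  7.67833931e-05
  1.59390424e+00 -2.10586611e+00] [ 0.39390948  0.19898317 -0.74186027]
```

View pics/w1.png

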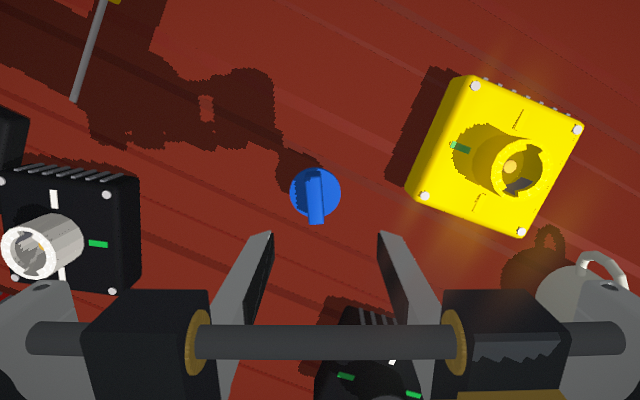

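The plug is at wrist (316,193), with its wing top running roughly (313,172) to (317,222). The white port is visible at (28,252). I'll take a second wrist view while closing in, and enlarge it.

```bash
python3 - <<'E'
from h import *
import pickle
m,p,d=pickle.load(open("w1.pkl","rb"))
def c(p,u,v,w,h,k): return cv2.resize(p[v:v+h,u:u+w],None,fx=k,fy=k,interpolation=cv2.INTER_CUBIC)
cv2.imwrite("pics/w1c.png",np.hstack([c(p,283,160,66,75,6),c(p,0,180,140,130,3.4615)[:450,:399]]))
for q in [(315,185),(317,205),(316,215),(298,195),(335,195)]: print(q,d[q[1],q[0]],atd(m,*q,d[q[1],q[0]]))
E
```

```text
(315, 185) 0.28378406 [0.43860698 0.00529927 0.06240808]
(317, 205) 0.2884529 [0.4539163  0.0144571  0.06265907]
(316, 215) 0.28993496 [0.46224289 0.01747017 0.06364957]
(298, 195) 0.31305924 [ 0.46042838 -0.00290319  0.03657056]
(335, 195) 0.31209505 [0.44508446 0.02827417 0.03750052]
```

View pics/w1c.png

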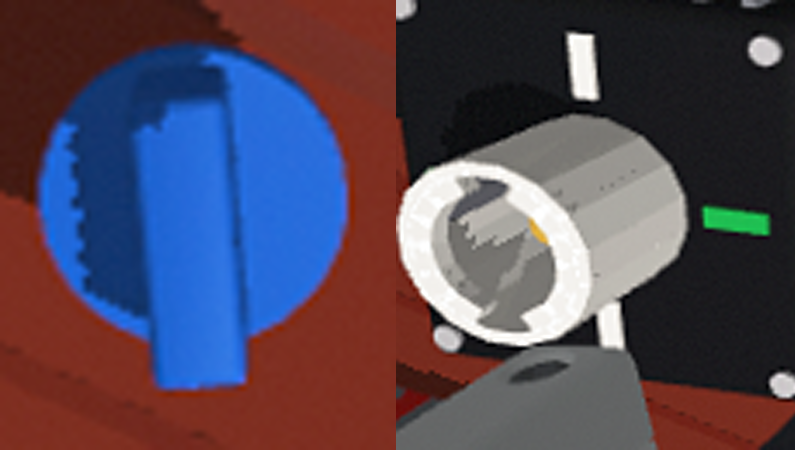

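```bash
python3 - <<'E'
from h import *
import pickle
m,p,d=pickle.load(open("w1.pkl","rb"));S=pickle.load(open("s0.pkl","rb"))
P=[atz(m,*q,.062) for q in [(305.3,176.7),(320.3,176.7),(323.8,223.8),(309.2,224.5)]]
for q in P: print(q)
c=sum(P)/4;a=(P[2]+P[3]-P[0]-P[1]);print("c",c,np.arctan2(a[1],a[0]),np.linalg.norm(a)/2)
fl=atz(m,283+193/6,160+198/6,.036);print("flange",fl)
print("port",atz(m,28.6,253.4,.081),tri([(m,28.6,253.4),(S["top"][0],388.4,171.9)]))
# tri plug wing centre with top view
print("tcp yaw",np.arctan2(2*-.2231*.9748,2*.2231**2-1))
E
```

```text
[ 0.43572945 -0.00516568  0.062     ]
[0.43020448 0.00628113 0.062     ]
[0.46720355 0.02738639 0.062     ]
[0.47340619 0.01606134 0.062     ]
c [0.45163592 0.0111408  0.062     ] 0.5157110770669132 0.04291997557665528
flange [0.45179808 0.01084845 0.036     ]
port [ 0.59875885 -0.19605695  0.081     ] [ 0.59516852 -0.19403879  0.08471556]
tcp yaw -2.6916039242311243
```

Request:
step_arm:
  claw: [5,5,5,5,5,5,5,5,5,5]
  dp:
    - [-0.16,-0.96,2]
    - [-0.16,-0.96,4]
    - [-0.16,-0.96,6]
    - [-0.16,-0.96,8]
    - [-0.16,-0.96,9]
    - [-0.16,-0.96,10]
    - [-0.16,-0.96,10]
    - [-0.16,-0.96,10]
    - [-0.16,-0.96,10]
    - [-0.16,-0.96,10]
  yaw: [-0.065,-0.065,-0.065,-0.065,-0.065,-0.065,-0.065,-0.065,-0.065,-0.065]

```text
time: 3.95
position: [0.4519, 0.0109, 0.0584]
tool_rot: [-0.255, 0.967, -0.0, 0.0]
ft_force: [-0.5, -0.1, 0.8]
opening: 0.05
grasp_force: 0.0
```

Request:
step_arm:
  claw: [5,5,5,5,0.5,0.5,0.5,0.5,0.5,0.5]
  dp:
    - [0,0,1]
    - [0,0,2]
    - [0,0,2]
    - [0,0,2]
    - [0,0,2]
    - [0,0,2]
    - [0,0,2]
    - [0,0,2]
    - [0,0,2]
    - [0,0,2]
  yaw: [0,0,0,0,0,0,0,0,0,0]
  newtons: 40

```text
time: 5.2
position: [0.4516, 0.0109, 0.038]
tool_rot: [-0.255, 0.967, 0.0, 0.0]
ft_force: [0.8, 1.4, 0.2]
opening: 0.0133
grasp_force: 40.0
```

Request:
step_arm:
  claw: [0.5,0.5,0.5,0.5,0.5,0.5,0.5,0.5,0.5,0.5]
  dp:
    - [0,0,-2]
    - [0,0,-5]
    - [0,0,-9]
    - [0,0,-14]
    - [-2,-5,-14]
    - [-4,-10,-14]
    - [-6,-15,-14]
    - [-8,-20,-14]
    - [-9.5,-24,-14]
    - [-10.2,-26.6,-14]
  yaw: [0,0,0,0,0.05,0.1,0.15,0.2,0.2,0.2]

```text
time: 6.45
position: [0.6723, -0.1716, 0.1761]
tool_rot: [-0.157, 0.988, 0.001, -0.001]
ft_force: [0.5, -0.1, -0.7]
opening: 0.014
grasp_force: 40.0
```

Request:
step_arm:
  claw: [0.5,0.5,0.5,0.5,0.5,0.5,0.5,0.5,0.5,0.5]
  dp:
    - [0,0,0]
    - [0,0,0]
    - [0,0,0]
    - [0,0,0]
    - [0,0,0]
    - [0,0,0]
    - [0,0,0]
    - [0,0,0]
    - [0,0,0]
    - [0,0,0]
  yaw: [0,0,0,0,0,0,0,0,0,0]

```text
time: 7.7
position: [0.6714, -0.1703, 0.1779]
tool_rot: [-0.157, 0.988, 0.0, 0.0]
ft_force: [-0.2, 0.9, -0.6]
opening: 0.0133
grasp_force: 40.0
```

```bash
python3 - <<'E'
from h import *
import pickle
s=read_state();m=camera_model("wrist");p,d=snapshot("wrist");pickle.dump((m,p,d),open("w2.pkl","wb"));cv2.imwrite("pics/w2.png",p)
print(s["time"],s["position"],s["tool_rot"],s["joint_pos"],s["ft_force"],s["grasp_force"])
E
```

```text
7.7 [ 0.6713824  -0.17027558  0.17788495] [-1.56940377e-01  9.87608077e-01  6.44943704e-05  1.77073839e-05] [-3.30256253e-01  4.16543468e-01  1.02352198e+00  1.31665214e-04
  1.70155638e+00 -2.21621916e+00] [-0.204788    0.88634091 -0.57159562] 39.98980700969696
```

View pics/w2.png

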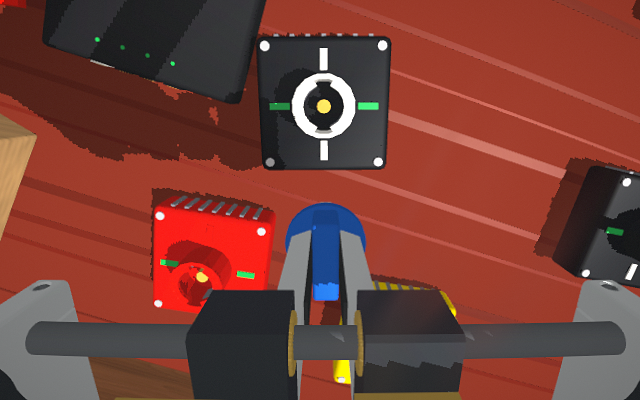

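The white port's rim is at wrist (323.5,105), white ticks at (323.5,58) and (323.5,150), and green ticks at (280,106) and (368,106). The held plug's flange has its near edge at (325,203) and its sides at u = 286 and 365. I'll refine these with contours.

```bash
cat > port.py <<'E'
from h import *
import pickle
from scipy.optimize import least_squares
def fitcircle(m,pts,z,r):
    W=np.array([atz(m,*q,z)[:2] for q in pts])
    f=lambda x: np.hypot(*(W-x).T)-r
    s=least_squares(f,W.mean(0),loss="soft_l1",f_scale=.0005);return s.x,np.sqrt((s.fun**2).mean()),W
E
python3 - <<'E'
from port import *
m,p,d=pickle.load(open("w2.pkl","rb"))
w=((p.min(2)>170)).astype(np.uint8)
n,L,st,ce=cv2.connectedComponentsWithStats(w)
for i in range(1,n):
    if st[i,4]>25 and 250<ce[i][0]<400 and 30<ce[i][1]<175: print(i,st[i],ce[i])
i=L[105,323-27] or L[105,297]
c=max((i for i in range(1,n) if 300<ce[i][0]<345 and 90<ce[i][1]<120),key=lambda i:st[i,4])
ct=max(cv2.findContours((L==c).astype(np.uint8),0,1)[0],key=len)[:,0,:]
h=cv2.convexHull(ct)[:,0,:]
print("rim",fitcircle(m,h,.081,.025)[:2], cv2.fitEllipse(ct))
for z in (.078,.081,.084):
    W=fitcircle(m,h,z,.025)[2]; print(z,"radius",np.hypot(*(W-W.mean(0)).T).mean())
# ticks
hsv=cv2.cvtColor(p,cv2.COLOR_BGR2HSV);g=cv2.inRange(hsv,(45,80,60),(80,255,255))
n,L,st,ce=cv2.connectedComponentsWithStats(g)
G=[ce[i] for i in range(1,n) if st[i,4]>25 and 250<ce[i][0]<400 and 80<ce[i][1]<130];print(G)
A=[atz(m,*q,.045) for q in G];v=A[1]-A[0];print("green mid",(A[0]+A[1])/2,np.arctan2(v[1],v[0]),np.linalg.norm(v))
# plug flange edge
b=cv2.inRange(hsv,(100,100,40),(125,255,255));ct=max(cv2.findContours(b,0,1)[0],key=cv2.contourArea)[:,0,:]
e=np.array([q for q in ct if q[1]<236 and 284<q[0]<368]);print("plug z flange top",.178-.0380+.036)
for z in (.170,.176): print(fitcircle(m,e,z,.024)[:2],len(e))
E
```

```text
7 [260  41   9  10  74] [264.17567568  45.39189189]
8 [378  40   9  10  72] [382.05555556  44.80555556]
9 [320  48   8  22 172] [323.41860465  58.37790698]
11 [ 292   73   63   65 1746] [323.104811   104.98797251]
12 [320 141   8  19 134] [323.97014925 149.93283582]
13 [374 158   9   8  61] [377.81967213 161.62295082]
rim (array([ 0.59825426, -0.1961308 ]), np.float64(0.000541055009686575)) ((323.17938232421875, 105.4151382446289), (62.49327850341797, 64.31880187988281), 0.3492361009120941)
0.078 radius 0.025621652002046476
0.081 radius 0.025347141116908313
0.084 radius 0.02507263023177014
[array([279., 106.]), array([367.56069364, 105.52023121])]
green mid [ 0.59844686 -0.19625894  0.045     ] 1.8909074134960935 0.0805161746115172
plug z flange top 0.176
(array([ 0.67249614, -0.1703529 ]), np.float64(0.005742438722659638)) 150
(array([ 0.67098323, -0.1708351 ]), np.float64(0.005706200701967161)) 150
```

```bash
python3 - <<'E'
from port import *
m,p,d=pickle.load(open("w2.pkl","rb"))
hsv=cv2.cvtColor(p,cv2.COLOR_BGR2HSV)
b=cv2.inRange(hsv,(100,100,40),(125,255,255));ct=max(cv2.findContours(b,0,1)[0],key=cv2.contourArea)[:,0,:]
h=np.array([q for q in cv2.convexHull(ct)[:,0,:] if q[1]<243])
print(h.tolist())
for z in (.170,.173,.176,.179):
    x,r,W=fitcircle(m,h,z,.024);y=least_squares(lambda q:np.hypot(*(W-q[:2]).T)-q[2],[*x,.024]).x
    t=x-np.array([.67138,-.17028]);print(z,x,r,y,"tool x,y mm",1000*(t@[-.9507,-.31]),1000*(t@[-.31,.9507]))
E
```

```text
[[332, 203], [336, 204], [339, 205], [349, 210], [357, 218], [359, 221], [362, 227], [364, 234], [365, 240], [285, 241], [286, 235], [287, 231], [289, 225], [292, 219], [301, 210], [304, 208], [308, 206], [315, 204], [319, 203]]
0.17 [ 0.67199691 -0.1705757 ] 0.00016858967232279593 [ 0.67212374 -0.17053179  0.02410568] tool x,y mm -0.494832897747476 -0.47236816712043483
0.173 [ 0.67121448 -0.1708294 ] 0.00020974596576322978 [ 0.67088774 -0.17093306  0.02372102] tool x,y mm 0.32767521520847437 -0.47099865731787105
0.176 [ 0.67042115 -0.17108425] 0.00035986517925394574 [ 0.66965174 -0.17133434  0.02333638] tool x,y mm 1.1608971158802956 -0.46735351691839105
0.179 [ 0.66961862 -0.17134085] 0.0005284208661255329 [ 0.66841573 -0.17173561  0.02295173] tool x,y mm 2.003409737003969 -0.4625207328605204
```

Request:
step_arm:
  claw: [0.5,0.5,0.5,0.5,0.5,0.5,0.5,0.5,0.5,0.5]
  dp:
    - [3,-0.14,0]
    - [6,-0.14,0]
    - [7.8,-0.14,0]
    - [7.8,-0.14,2]
    - [7.8,-0.14,4]
    - [7.8,-0.14,4.8]
    - [7.8,-0.14,4.8]
    - [7.8,-0.14,4.8]
    - [7.8,-0.14,4.8]
    - [7.8,-0.14,4.8]
  yaw: [0,0,0,0,0,0,0,0,0,0]

```text
time: 9.0
position: [0.598, -0.1959, 0.1306]
tool_rot: [-0.157, 0.988, -0.0, 0.0]
ft_force: [0.1, 0.8, -1.1]
opening: 0.0137
grasp_force: 40.0
```

```bash
python3 - <<'E'
from port import *
s=read_state();print(s["time"],s["position"],s["tool_rot"],s["ft_force"],s["moment"])
o=[]
for n in ("side","top"):
    m=camera_model(n);p,d=snapshot(n)
    u,v=(364,250) if n=="side" else (389,172)
    o.append(cv2.resize(p[v-37:v+38,u-33:u+33],None,fx=6,fy=6,interpolation=cv2.INTER_CUBIC))
cv2.imwrite("pics/i1.png",np.hstack(o))
E
```

```text
9.0 [ 0.59795289 -0.19590218  0.13057974] [-1.56970741e-01  9.87603093e-01 -2.67073953e-04  4.95484925e-04] [ 0.12957062  0.80409005 -1.13774527] [ 0.04522424 -0.00190453  0.05627366]
```

View pics/i1.png

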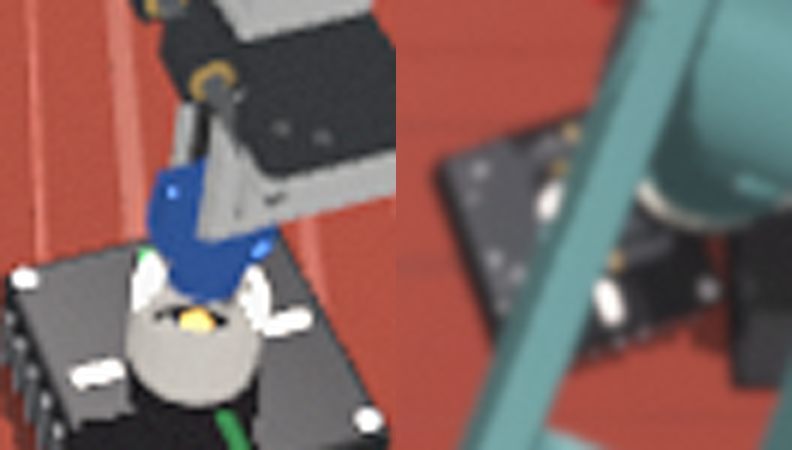

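The plug hangs over the collar: in the side crop the shaft is at u≈205 and the rim at u≈200, i.e. within about 1 px. I'll insert it gently and watch the force.

Request:
step_arm:
  claw: [0.5,0.5,0.5,0.5,0.5,0.5,0.5,0.5,0.5,0.5]
  dp:
    - [0,0,0.4]
    - [0,0,0.8]
    - [0,0,1.1]
    - [0,0,1.3]
    - [0,0,1.5]
    - [0,0,1.7]
    - [0,0,1.9]
    - [0,0,2.0]
    - [0,0,2.0]
    - [0,0,2.0]
  yaw: [0,0,0,0,0,0,0,0,0,0]

```text
time: 10.35
position: [0.5977, -0.1958, 0.11]
tool_rot: [-0.157, 0.988, -0.0, 0.0]
ft_force: [0.5, -0.6, -0.2]
opening: 0.0136
grasp_force: 40.0
```

Request:
step_arm:
  claw: [0.5,0.5,0.5,0.5,0.5,0.5,0.5,0.5,0.5,0.5]
  dp:
    - [0,0,0.2]
    - [0,0,0.4]
    - [0,0,0.5]
    - [0,0,0.6]
    - [0,0,0.7]
    - [0,0,0.8]
    - [0,0,0.9]
    - [0,0,1.0]
    - [0,0,1.0]
    - [0,0,1.0]
  yaw: [0,0,0,0,0,0,0,0,0,0]

```text
time: 11.6
position: [0.5977, -0.1958, 0.1003]
tool_rot: [-0.157, 0.988, -0.0, 0.0]
ft_force: [-0.8, -0.6, 2.1]
opening: 0.0137
grasp_force: 40.0
```

Request:
step_arm:
  claw: [0.5,0.5,0.5,0.5,0.5,0.5,0.5,0.5,0.5,0.5]
  dp:
    - [0,0,0.2]
    - [0,0,0.4]
    - [0,0,0.5]
    - [0,0,0.6]
    - [0,0,0.7]
    - [0,0,0.8]
    - [0,0,0.9]
    - [0,0,1.0]
    - [0,0,1.05]
    - [0,0,1.05]
  yaw: [0,0,0,0,0,0,0,0,0,0]
  newtons: 55

```text
time: 12.85
position: [0.5978, -0.1958, 0.0909]
tool_rot: [-0.157, 0.988, -0.0, 0.0]
ft_force: [-2.7, 1.0, 7.9]
opening: 0.0135
grasp_force: 55.0
```

Request:
step_arm:
  claw: [0.5,0.5,0.5,0.5,0.5,0.5,0.5,0.5,0.5,0.5]
  dp:
    - [0,0,0.05]
    - [0,0,0.1]
    - [0,0,0.15]
    - [0,0,0.2]
    - [0,0,0.25]
    - [0,0,0.3]
    - [0,0,0.3]
    - [0,0,0.3]
    - [0,0,0.3]
    - [0,0,0.3]
  yaw: [0,0,0,0,0,0,0,0,0,0]

```text
time: 14.1
position: [0.5978, -0.1958, 0.089]
tool_rot: [-0.157, 0.988, -0.0, 0.001]
ft_force: [-4.9, 2.5, 11.5]
opening: 0.0134
grasp_force: 55.0
```

Request:
step_arm:
  claw: [0.5,0.5,0.5,0.5,0.5,0.5,0.5,0.5,0.5,0.5]
  dp:
    - [0.03,0.03,0.05]
    - [0.06,0.06,0.1]
    - [0.06,0.06,0.15]
    - [0.06,0.06,0.15]
    - [0.06,0.06,0.15]
    - [0.06,0.06,0.15]
    - [0.06,0.06,0.15]
    - [0.06,0.06,0.15]
    - [0.06,0.06,0.15]
    - [0.06,0.06,0.15]
  yaw: [0,0,0,0,0,0,0,0,0,0]

```text
time: 15.35
position: [0.5978, -0.1958, 0.089]
tool_rot: [-0.157, 0.988, -0.001, 0.002]
ft_force: [-5.3, 1.9, 15.3]
opening: 0.014
grasp_force: 55.0
```

The flange is flush: z has stopped at 0.089 while the force rises. Next is the clockwise turn, which is tool yaw +.

Request:
step_arm:
  claw: [0.5,0.5,0.5,0.5,0.5,0.5,0.5,0.5,0.5,0.5]
  dp:
    - [0,0,0]
    - [0,0,0]
    - [0,0,0]
    - [0,0,0]
    - [0,0,0]
    - [0,0,0]
    - [0,0,0]
    - [0,0,0]
    - [0,0,0]
    - [0,0,0]
  yaw: [0.05,0.12,0.2,0.3,0.4,0.5,0.6,0.7,0.8,0.8]
  newtons: 60

```text
time: 16.6
position: [0.5985, -0.197, 0.0891]
tool_rot: [0.24, 0.971, -0.001, 0.003]
ft_force: [-3.1, -1.1, 12.8]
opening: 0.0137
grasp_force: 60.0
```

Request:
step_arm:
  claw: [0.5,0.5,0.5,0.5,0.5,0.5,0.5,0.5,0.5,0.5]
  dp:
    - [0,0,0]
    - [0,0,0]
    - [0,0,0]
    - [0,0,0]
    - [0,0,0]
    - [0,0,0]
    - [0,0,0]
    - [0,0,0]
    - [0,0,0]
    - [0,0,0]
  yaw: [0.1,0.2,0.3,0.4,0.5,0.6,0.7,0.75,0.75,0.75]

```text
time: 17.85
position: [0.5988, -0.197, 0.0891]
tool_rot: [0.579, 0.815, 0.0, 0.004]
ft_force: [-2.2, -0.5, 13.1]
opening: 0.0135
grasp_force: 60.0
```

```bash
python3 - <<'E'
from port import *
s=read_state();print(s["time"],s["position"],s["tool_rot"],s["ft_force"],s["moment"],s["opening"],s["grasp_force"])
o=[]
m=camera_model("side");p,d=snapshot("side");q,_=snapshot("wrist")
o=[cv2.resize(p[205:280,325:400],(450,450),interpolation=cv2.INTER_CUBIC),cv2.resize(q[140:340,240:395],(349,450),interpolation=cv2.INTER_CUBIC)]
cv2.imwrite("pics/f1.png",np.hstack(o))
E
```

```text
17.85 [ 0.59881283 -0.19702728  0.0891117 ] [5.79035512e-01 8.15293636e-01 1.66285220e-04 3.75973723e-03] [-2.15447714 -0.49580571 13.14448495] [-0.12334812  0.57482082  0.04131319] 0.013519210630172258 60.0023227930069
```

View pics/f1.png

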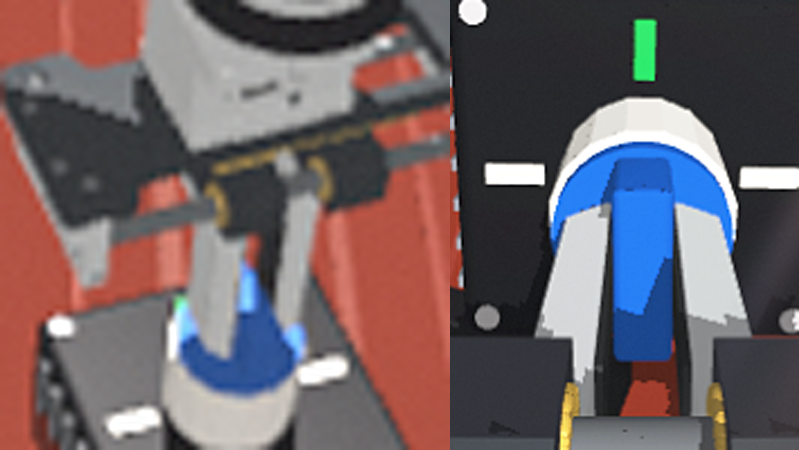

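The wing (wrist crop, u≈640) lines up with the green tick (645,50), and the flange sits flush on the collar. I'll press slightly more for margin, let it settle, and hand in.

Request:
step_arm:
  claw: [0.5,0.5,0.5,0.5,0.5,0.5,0.5,0.5,0.5,0.5]
  dp:
    - [0,0,0.05]
    - [0,0,0.1]
    - [0,0,0.1]
    - [0,0,0.1]
    - [0,0,0.1]
    - [0,0,0.1]
    - [0,0,0.1]
    - [0,0,0.1]
    - [0,0,0.1]
    - [0,0,0.1]
  yaw: [0,0,0,0,0,0,0,0,0,0]

```text
time: 19.2
position: [0.5988, -0.197, 0.0891]
tool_rot: [0.579, 0.815, 0.0, 0.004]
ft_force: [-3.1, 0.1, 15.8]
opening: 0.0135
grasp_force: 60.0
```

```bash
python3 -c "
from cell import *
s=read_state();print(s['position'],s['tool_rot'],s['ft_force'],s['grasp_force']);print(hand_in())"
```

```text
[ 0.59881782 -0.19702925  0.08907439] [5.79026682e-01 8.15298951e-01 1.88063967e-04 3.96062474e-03] [-3.11378021  0.09538177 15.82288739] 60.00763535499573
the job is handed in; nothing more can be done
None
```

I handed the job in at about 19 s with the blue plug in the white port: turned about 1.55 rad clockwise to the green ticks, flange flush on the collar, gripped at 60 N and pressed down with about 16 N. The hand-in returned no verdict.

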